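# Lid the screw cup and bring the ball tray to the etching press

## Task

The etching press is being refitted: gently set the loose brass lid that lies on the press bed onto the open screw cup of the maroon tray, while the tray stands on the bench, so that it is fully home and sits level. Then lift the tray by its handle, carry it level so that the loose steel ball never leaves its shallow pocket, and finish while still holding the tray, still and level, about 9 cm (a hand's breadth) above the middle of the free end of the press bed, touching nothing else, so that the fitter can take the ball. Leave the ink can, the pressure screw and the wrench where they lie, and do not knock the tray against the press.

Things in the scene. Friction and masses are not known exactly. Their poses are not given: they have to be found in the camera images.
- tray: Loose maroon service tray, 220 mm (x) by 130 mm (y), rim 20 mm, floor 4 mm, about 0.42 kg, on the bench at any yaw. Origin: centre of its underside; z up. Fixed on it: aluminium cup centred at x = +60 mm, white ball-pocket ring at x = -60 mm; a handle crosses the middle along y: steel straps at y = +-60 mm (3 by 18 mm) carry a black bar. Loaded tray balances about mid-bar.
- tray_handle (a point): Middle of the tray's straight black grip bar, 108 mm over the tray's underside; axes as the tray's: bar 122 mm long along y, 14 mm thick along x, 16 mm tall (top at 116 mm). Free below the bar down to 73 mm over the underside (knob of the seated lid).
- cup_rim (a point): Centre of the mouth of the aluminium cup, at the height of its rim, 45 mm over the tray's underside. Cup outside diameter 66 mm, inside 60 mm, inside depth 37 mm; some small screws lie on its floor. Axes as the tray's.
- pocket (a point): Ball's centre when it lies mid-pocket, 18 mm over the tray's underside. The pocket is the flat floor inside a white ring, 44 mm inside and 54 mm outside diameter, whose rim is only 3 mm high: the ball rolls freely, 8 mm to any side, and leaves it if the tray is tipped steeply or jerked.
- ball_center (a point): Centre of the loose polished steel ball, 28 mm diameter, about 90 g, lying in the tray's pocket.
- lid: Loose brass lid with black knob, about 80 g, lying knob up on the press bed. Origin: centre of its spigot's underside; z up. Spigot 55 mm diameter, 6 mm high (2.5 mm play all round in the cup); disc 72 mm diameter, from 6 to 10 mm; round knob 20 mm diameter, from 10 to 34 mm over the origin. Seated, the disc rests on the cup's rim.
- lid_seat (a point): Centre of the underside of the lid's disc, 6 mm over the lid's origin; it meets cup_rim when the lid is seated.
- press: Green tabletop etching press, fixed. Origin: on the bench below its rollers, midway between the cheeks. Cheeks 28 by 110 mm, 190 mm high (250 mm with the fitted screw), at x = +-146 mm, y -55 to +55 mm; star handle outside the +x cheek. Grey bed 240 mm wide in x, top 70 mm over the bench, runs along y between the rollers; its free end reaches y = -300 mm.
- press_bed (a point): Middle of the free end of the press bed, on its top face: 175 mm from the press origin towards -y of the press, 120 mm from the cheeks and 125 mm from the bed's end. Axes as the press's, z up.
- ink_can: Bystander: closed ink can, 72 mm diameter, 55 mm high, on the bench. Origin: centre of its underside.
- screw: Bystander: the press's removed pressure screw with tommy bar, steel, 100 mm long, 78 mm over the bar's ball ends, 18 mm high, lying on the bench. Origin: below its middle.
- wrench: Bystander: steel wrench, 130 mm long, flat on the bench. Origin: near its middle, on the bench.
Mind the look-alikes: they are no part of the job. What is meant by the lid is not pink or turquoise, and is the larger of those in its own colour.

How it is judged (in metres and radians):
On the way, in this order (a step that is already met when the one before it is completed fails the run):
1. the lid sits home and level on the cup, let go, while the tray stands on the bench (horizontal distance between lid_seat and cup_rim below 0.005 m and z of lid_seat in the frame of cup_rim between -0.0025 and 0.0025 m and angle between the z axis of lid and the z axis of tray, either way round below 0.05 rad and contact force between the fingers and lid below 0.05 N and height (world z) of tray below 0.006 m), for 0.3 s.
2. the tray is lifted clear of the bench by the gripper, lid on and ball in its pocket (horizontal distance between lid_seat and cup_rim below 0.005 m and z of lid_seat in the frame of cup_rim between -0.0025 and 0.0025 m and angle between the z axis of lid and the z axis of tray, either way round below 0.05 rad and height (world z) of tray above 0.03 m and contact force between the fingers and tray above 1 N and distance between ball_center and pocket below 0.014 m), for 0.2 s.
At the end, for the whole second after the job is handed in: Gripper holds the tray still (30 mm/s, 0.15 rad/s), level within 0.09 rad, within 40 mm of the middle of the free bed end, underside 50 to 135 mm above the bed, off the press; ball in its pocket; lid home on the cup (5 mm centre, 2.5 mm height, 0.05 rad), not touched by the fingers (horizontal distance between lid_seat and cup_rim below 0.005 m and z of lid_seat in the frame of cup_rim between -0.0025 and 0.0025 m and angle between the z axis of lid and the z axis of tray, either way round below 0.05 rad and contact force between the fingers and lid below 0.05 N and distance between ball_center and pocket below 0.014 m and horizontal distance between tray and press_bed below 0.04 m and z of tray in the frame of press_bed between 0.05 and 0.135 m and angle between tray's own z axis and vertical below 0.09 rad and linear speed of tray below 0.03 m/s and angular speed of tray below 0.15 rad/s and contact force between the fingers and tray above 1 N and contact force between tray and press below 0.05 N); the arm keeps its last pose, push and grip.
It fails at once if the ball leaves its pocket (distance between ball_center and pocket above 0.018 m).
It fails at once if the tray is tipped more than 20 degrees (angle between tray's own z axis and vertical above 0.35 rad).
It fails at once if the lid is dropped rather than set down (contact force between the fingers and lid below 0.05 N and linear speed of lid above 0.45 m/s and contact force between lid and tray below 0.01 N).
It fails at once if the tray is knocked against the press (contact force between tray and press above 3 N).
It fails at once if a bystander is moved (distance of any of ink_can, screw, wrench from where it was at the start of the episode above 0.025 m).
It also fails if it takes over 72 s, if anything falls off the work surface, if the arm or the gripper's body presses on something with over 40 N, if the wrist force passes 120 N, or if a joint passes its speed limit or range.

## Robot

A 6-joint arm with a two-finger parallel gripper is mounted at the origin on the work surface. World frame = base frame: x ahead of the robot, y to its left, z up, the work surface at z = 0. Lengths are in m, angles in degrees, forces in N, time in s.
With the tool pointing down it reaches from about 0.3 to 0.75 m from the base axis. Payload 8.5 kg.
Tool frame: the origin (TCP) lies on the centre line of the jaws, within the pads' length; the fingertips stand 19 mm ahead of it and the grasp point (between the pads) is the TCP; z points along the fingers, x is the direction in which the jaws open and shut, and the axes are right-handed (so a half turn about z gives the same grasp; the last joint's range is limited). The gripper opens to 85 mm and grips with 20 to 120 N. Pads are 22 mm wide; open, the fingers measure 114 mm over their backs; the gripper's body (76 mm by 85 mm) begins 54 mm behind the grasp point. The pads swing forward as they close: fully open they stand 13 mm farther back than shut.
Start: joints at [-85.904, 21.807, 74.336, -0, 83.858, -12.336], TCP at [0.156, -0.528, 0.25] pointing down, gripper open.
Joint ranges: [-178.18, 178.18], [-50.72, 133.34], [12.68, 142.11], [-81.47, 261.47], [9.98, 163.14], [-165.26, 165.26]. Speed limits (degrees/s): [136.94, 136.94, 180, 180, 180, 180].

## Interface

Orientations are given as a 3x3 rotation matrix whose columns are the frame's x, y, z axes.
In Python, from rig import env, cams, order gives the robot as it stands.
- The arm moves only by the tool step_arm, never from a script. Its argument "steps" is a list of rows, each an object with "xyz": the shift along the tool's x, y, z normalised to -1 to 1, where 1 is 0.04 m, a list of three; "turn": the turn, a rotation vector about the tool's x, y, z normalised to -1 to 1, where 1 is 0.08 rad, a list of three; "gripper": the gripper command: -1 is shut, 1 is fully open, values between are in proportion. A call has 1 to 20 rows; each row shifts and turns the commanded pose from where the row before left it, along the tool's axes as they then stand; what a row does not reach is not made up. A row lasts 1/12 s, in which the tool goes at most 41.7 mm and 7.16 degrees, less where a joint would pass 70% of its speed; a pose out of reach is approached as far as the arm can. A call with a number of a shift or a turn outside -1 to 1 is refused whole. A call with a gripper value outside its range is refused whole. The fingers move at their own pace and stop on an object; "squeeze" is the grip in N (left out, the last holds). Time passes only in rows, so rows that do not move let the fingers close. It gives the time, the measured TCP pose, the force and the opening at its end, in the units of the state.
- env.observe(): the state, without advancing time (a new reading comes with each control period).
- cams.get_image(name): name is "side" or "top" or "wrist"; returns (picture, depth): 480x640x3 uint8, red, green, blue; 480x640 float32, m along the optical axis (not along the pixel's ray), 0 where there is no reading.
- cams.camera_info(name): a dict with "fx", "fy", "cx", "cy" (pixels), "k1" (the pictures are not rectified: a ray, as slopes to the right and down, at radius r is drawn at 1 + k1 r^2 times it, then the intrinsics apply), "extrinsics" (4x4, takes a point from camera to world coordinates). Camera axes: x right, y down, z forward; pixel columns grow to the right and rows downward; lengths in m; the calibration is good to about 2 mm. A picture is of the moment at which its call begins: read the wrist's pose just before it. camera_info takes no time and is no camera call; for the wrist camera it gives the pose at the moment of the call.
- order.close_job(): hands the job in, once; it reports no verdict.
The state is a dict: "time_s": time; "q": joint angles; "qvel": joint speeds; "joint_efforts": joint torques, N m; "position": TCP position; "tool_rot": TCP orientation; "ft_force": force on the tool from outside, world axes, zero at the start; "wrist_torque": the same for the moment, N m; "grip_width": finger opening in m.
Only numpy, scipy, OpenCV 4.12 (cv2) and the standard library are available. Lean on these libraries where they do the work, as an engineer would, in place of code of your own. Each camera call takes 0.05 s, during which the arm holds its last target. There are 200 camera calls.

## Working session

There is one attempt and no reset: what is moved stays moved. The work goes in short steps, Python scripts to look and compute and a tool call to move; the robot and the scene stay as the last step left them, time stands still between calls to the robot, and variables do not carry over. Pictures are saved under pics/ and viewed, about 8 in all and at most 12, crops included, and the job is handed in when it is done.

Besides the shell and the picture viewer there is one more tool, called as name([rows], argument=value, ...), one row to a line, values as JSON. step_arm: Moves the arm, as the interface text tells. Scaled input: -1 to 1 covers 0.04 m each way for a shift and 0.08 rad each way for a turn. Its arguments: {"type":"object","properties":{"steps":{"type":"array"},"squeeze":{"type":"number"}},"required":["steps"]}

```bash
ls; mkdir -p pics
cat > h.py <<'E'
import numpy as np, cv2
from rig import env, cams, order
def grab(name):
    ci=cams.camera_info(name); im,d=cams.get_image(name); return ci,im,d
def rays(ci,uv):
    uv=np.asarray(uv,float).reshape(-1,2)
    K=np.array([[ci['fx'],0,ci['cx']],[0,ci['fy'],ci['cy']],[0,0,1]])
    p=cv2.undistortPoints(uv.reshape(-1,1,2),K,np.array([ci['k1'],0,0,0.])).reshape(-1,2)
    T=np.array(ci['extrinsics']); d=np.c_[p,np.ones(len(p))]@T[:3,:3].T
    return T[:3,3],d
def onplane(ci,uv,z):
    o,d=rays(ci,uv); return o+d*((z-o[2])/d[:,2])[:,None]
def cloud(ci,dep):
    v,u=np.mgrid[0:480,0:640]; o,d=rays(ci,np.c_[u.ravel(),v.ravel()])
    return (o+d*dep.ravel()[:,None]).reshape(480,640,3)
def save(n,im): cv2.imwrite('pics/'+n,im[...,::-1])
E
python3 - <<'E'
from h import *
for n in('top','side'):
    ci,im,d=grab(n); save(n+'0.png',im); np.savez(n+'0.npz',im=im,d=d)
    print(n,{k:np.round(v,4).tolist() for k,v in ci.items()})
print(env.observe())
E
```

```text
pics
top {'fx': 577.9299, 'fy': 577.9299, 'cx': 325.6532, 'cy': 243.609, 'k1': -0.1157, 'extrinsics': [[0.0114, -0.9816, 0.1906, 0.3852], [-0.9999, -0.0113, 0.0019, 0.0439], [0.0003, -0.1906, -0.9817, 1.2485], [0.0, 0.0, 0.0, 1.0]]}
side {'fx': 616.5608, 'fy': 616.5608, 'cx': 324.7523, 'cy': 249.0984, 'k1': -0.191, 'extrinsics': [[0.876, -0.3233, 0.3579, 0.0898], [-0.4819, -0.6183, 0.6209, -0.8132], [0.0206, -0.7164, -0.6974, 1.045], [0.0, 0.0, 0.0, 1.0]]}
{'time_s': 0.1, 'q': array([-8.59024921e+01,  2.18371539e+01,  7.43807708e+01, -1.42601104e-03,
        8.38570817e+01, -1.23346180e+01]), 'qvel': array([-0.00789875, -0.1283941 , -0.06329652,  0.07152851, -0.04095891,
       -0.04597757]), 'joint_efforts': array([ 4.86051111e-03, -4.49220479e+01, -2.31654757e+01, -1.16674005e-04,
        3.67051092e-03,  7.62484518e-06]), 'position': array([ 0.1555684 , -0.5272849 ,  0.24977115]), 'tool_rot': array([[ 2.82881798e-01, -9.59154771e-01, -1.18223603e-04],
       [-9.59153918e-01, -2.82881707e-01,  1.30399490e-03],
       [-1.28417623e-03, -2.55481791e-04, -9.99999143e-01]]), 'ft_force': array([-0.25809262, -0.02462099, -0.29174483]), 'wrist_torque': array([-0.05407781, -0.04186838, -0.01005303]), 'grip_width': 0.08508150049361897}
```

View pics/top0.png

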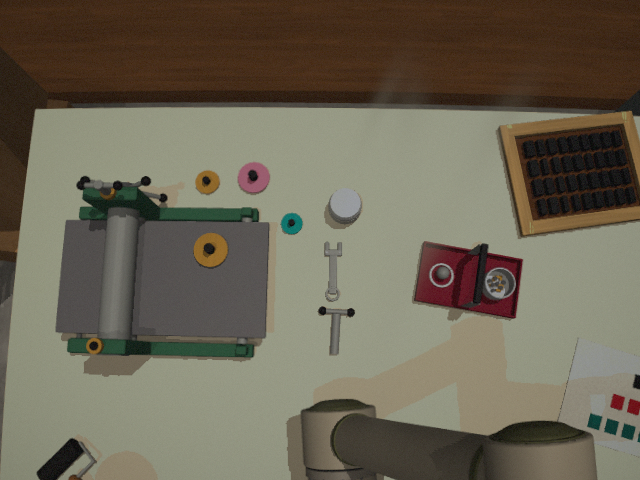

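View pics/side0.png

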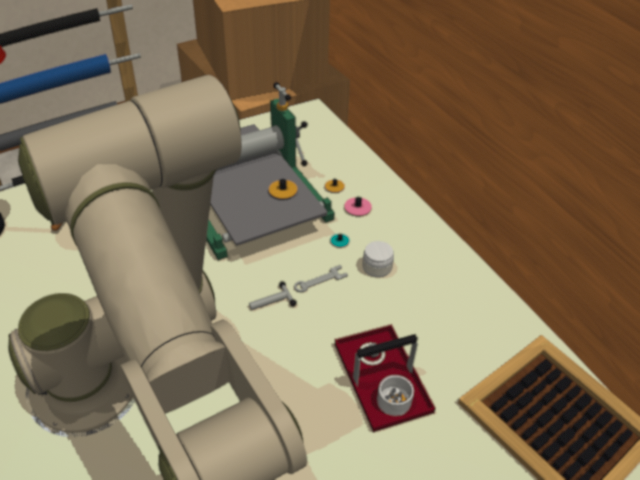

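Lid candidates (top image): brass on the bed at (210,250), small brass on the bench at (207,182), pink at (253,177) and turquoise at (291,223). The one at (210,250) fits, being brass, the larger of its colour and on the bed. I'll confirm it in a crop and measure.

Run:
```python
from h import *
z=np.load('top0.npz'); im,d=z['im'],z['d']; ci=cams.camera_info('top')
save('crop0.png',cv2.resize(im[140:300,160:320],None,fx=3.5,fy=3.5,interpolation=2))
P=cloud(ci,d)
hsv=cv2.cvtColor(im,cv2.COLOR_RGB2HSV)
def comps(m,name,zp,amin=60):
    n,l,s,c=cv2.connectedComponentsWithStats(m.astype(np.uint8))
    for i in range(1,n):
        if s[i,4]<amin: continue
        cn,_=cv2.findContours((l==i).astype(np.uint8),0,1)
        r=cv2.minAreaRect(cn[0]); 
        print(name,c[i].round(1),s[i,4],'plane',onplane(ci,c[i],zp)[0].round(4),'dep z',np.median(P[l==i][:,2]).round(4))
        box=onplane(ci,cv2.boxPoints(r),zp); print('  box',box[:,:2].round(3).tolist(), 'hull c',((box[0]+box[2])/2).round(4))
H,S,V=hsv[...,0],hsv[...,1],hsv[...,2]
comps((H>10)&(H<25)&(S>150)&(V>150)&(np.mgrid[0:480,0:640][1]<400),'brass',.08)
red=((H>165)|(H<5))&(S>150)&(V>50); red[:, :400]=0; red=cv2.morphologyEx(red.astype(np.uint8),cv2.MORPH_CLOSE,np.ones((25,25)))
red[:,560:]=0; comps(red,'tray',.02,500)
bed=(P[...,2]>.062)&(P[...,2]<.078)&(S<60)&(V<140); comps(bed,'bed',.07,2000)
bar=(P[...,2]>.095)&(np.mgrid[0:480,0:640][1]>400)&(np.mgrid[0:480,0:640][0]<340)&(V<90); comps(bar,'bar',.116,30)
comps((P[...,2]>.02)&(P[...,2]<.09)&(P[...,0]>.3)&(S<60)&(P[...,1]<.1),'grey',.045)
```

```text
tray [473.5 281.8] 5305 plane [ 0.5434 -0.2733  0.02  ] dep z 0.0074
  box [[0.504, -0.148], [0.631, -0.174], [0.593, -0.39], [0.466, -0.36]] hull c [ 0.5484 -0.269   0.02  ]
bed [ 80.7 276.7] 4699 plane [0.5372 0.5598 0.07  ] dep z 0.0714
  box [[0.422, 0.607], [0.665, 0.609], [0.658, 0.513], [0.417, 0.515]] hull c [0.5396 0.5601 0.07  ]
bed [200.  280.8] 14260 plane [0.5328 0.3046 0.07  ] dep z 0.0714
  box [[0.419, 0.445], [0.664, 0.457], [0.66, 0.166], [0.418, 0.165]] hull c [0.5395 0.3056 0.07  ]
bar [480.2 274.1] 512 plane [ 0.5466 -0.2626  0.116 ] dep z 0.1164
  box [[0.488, -0.24], [0.61, -0.261], [0.607, -0.283], [0.486, -0.261]] hull c [ 0.5479 -0.2612  0.116 ]
grey [616.8 138. ] 76 plane [ 0.8721 -0.6161  0.045 ] dep z 0.0242
  box [[0.888, -0.605], [0.893, -0.621], [0.857, -0.626], [0.852, -0.61]] hull c [ 0.8723 -0.6156  0.045 ]
grey [595.7 139.5] 92 plane [ 0.8666 -0.5644  0.045 ] dep z 0.0251
  box [[0.878, -0.551], [0.886, -0.571], [0.852, -0.579], [0.845, -0.559]] hull c [ 0.8651 -0.5646  0.045 ]
grey [606.1 138.5] 85 plane [ 0.8701 -0.5898  0.045 ] dep z 0.0244
  bo
[... 5315 characters left out ...]
 ]
grey [554.  205.1] 106 plane [ 0.7105 -0.4532  0.045 ] dep z 0.0245
  box [[0.725, -0.44], [0.73, -0.459], [0.697, -0.465], [0.692, -0.446]] hull c [ 0.7109 -0.4525  0.045 ]
grey [542.6 206.5] 80 plane [ 0.7069 -0.4272  0.045 ] dep z 0.0244
  box [[0.722, -0.414], [0.726, -0.431], [0.693, -0.437], [0.689, -0.42]] hull c [ 0.7074 -0.4255  0.045 ]
grey [442.7 272.3] 113 plane [ 0.5599 -0.2016  0.045 ] dep z 0.0297
  box [[0.571, -0.19], [0.571, -0.213], [0.548, -0.213], [0.548, -0.189]] hull c [ 0.5595 -0.2012  0.045 ]
grey [499.9 282.9] 327 plane [ 0.5384 -0.3237  0.045 ] dep z 0.0411
  box [[0.57, -0.288], [0.571, -0.358], [0.506, -0.355], [0.506, -0.286]] hull c [ 0.5382 -0.3217  0.045 ]
```

View pics/crop0.png

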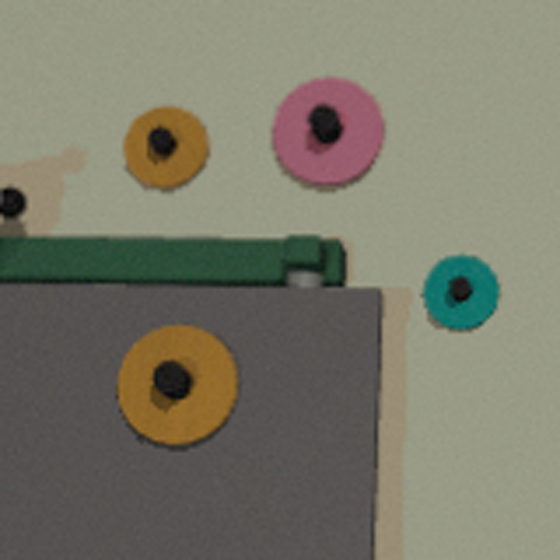

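The crop confirms it: the large brass lid is at about (211,250) and lies on the bed. The smaller brass one is on the bench.

Run:
```python
from h import *
z=np.load('top0.npz'); im,d=z['im'],z['d']; ci=cams.camera_info('top')
hsv=cv2.cvtColor(im,cv2.COLOR_RGB2HSV).astype(int); H,S,V=hsv[...,0],hsv[...,1],hsv[...,2]
print(hsv[250,225])
m=((abs(H-hsv[250,225][0])<6)&(S>110)&(V>60)).astype(np.uint8); m[:225]=0;m[280:]=0;m[:,:180]=0;m[:,250:]=0
cn,_=cv2.findContours(m,0,1); c=max(cn,key=cv2.contourArea)
e=cv2.fitEllipse(cv2.convexHull(c)); print(e, onplane(ci,e[0],.079))
P=cloud(ci,d); bed=(P[...,2]>.064)&(P[...,2]<.077)&(S<60)&(V<140)
v,u=np.nonzero(bed&(np.mgrid[0:480,0:640][1]>150)); Q=onplane(ci,np.c_[u,v],.07)
for y in (.19,.22,.35,.40):
    s=Q[abs(Q[:,1]-y)<.006,0]; print(y,s.min(),s.max())
for x in (.44,.5,.56,.62):
    s=Q[abs(Q[:,0]-x)<.006,1]; print(x,s.min())
```

```text
[ 19 180 147]
((210.27798461914062, 249.5731964111328), (33.64509201049805, 34.86652755737305), 56.76014709472656) [[0.59694692 0.28444312 0.079     ]]
0.19 0.4197371868193061 0.6585376813897084
0.22 0.4192248174100918 0.6906516369456219
0.35 0.42076022463829976 0.659112718353613
0.4 0.41974807670068054 0.6586705516752155
0.44 0.16708140944238814
0.5 0.16676848401396174
0.56 0.16640247285735077
0.62 0.16622547377551566
```

step_arm([
  {"xyz": [0,0,-0.5],"turn": [0,0,0],"gripper": 1},
  {"xyz": [0,0,-0.5],"turn": [0,0,0],"gripper": 1},
], squeeze=40)

```text
time_s: 0.27
position: [0.1555, -0.527, 0.2896]
tool_rot: [[0.283, -0.959, -0.0], [-0.959, -0.283, 0.004], [-0.004, -0.001, -1.0]]
ft_force: [-0.8, -0.2, 0.9]
grip_width: 0.0851
```

step_arm([
  {"xyz": [0,0,0],"turn": [0,0,0.95],"gripper": 1},
  {"xyz": [0,0,0],"turn": [0,0,0.95],"gripper": 1},
  {"xyz": [0,0,0],"turn": [0,0,0.95],"gripper": 1},
  {"xyz": [0,0,0],"turn": [0,0,0.95],"gripper": 1},
  {"xyz": [0,0,0],"turn": [0,0,0.95],"gripper": 1},
  {"xyz": [0,0,0],"turn": [0,0,0.95],"gripper": 1},
  {"xyz": [-0.84,-0.285,0],"turn": [0,0,0],"gripper": 1},
  {"xyz": [-0.84,-0.285,0],"turn": [0,0,0],"gripper": 1},
  {"xyz": [-0.84,-0.285,0],"turn": [0,0,0],"gripper": 1},
  {"xyz": [-0.84,-0.285,0],"turn": [0,0,0],"gripper": 1},
  {"xyz": [-0.84,-0.285,0],"turn": [0,0,0],"gripper": 1},
  {"xyz": [-0.84,-0.285,0],"turn": [0,0,0],"gripper": 1},
  {"xyz": [-0.84,-0.285,0],"turn": [0,0,0],"gripper": 1},
  {"xyz": [-0.84,-0.285,0],"turn": [0,0,0],"gripper": 1},
  {"xyz": [-0.84,-0.285,0],"turn": [0,0,0],"gripper": 1},
  {"xyz": [-0.84,-0.285,0],"turn": [0,0,0],"gripper": 1},
  {"xyz": [-0.84,-0.285,0],"turn": [0,0,0],"gripper": 1},
  {"xyz": [-0.84,-0.285,0],"turn": [0,0,0],"gripper": 1},
  {"xyz": [-0.84,-0.285,0],"turn": [0,0,0],"gripper": 1},
])

```text
time_s: 1.85
position: [0.3755, -0.1202, 0.2903]
tool_rot: [[-0.169, -0.986, -0.0], [-0.986, 0.169, 0.0], [-0.0, 0.0, -1.0]]
ft_force: [1.7, -1.5, -0.7]
grip_width: 0.0854
```

step_arm([
  {"xyz": [-0.84,-0.285,0],"turn": [0,0,0],"gripper": 1},
  {"xyz": [-0.84,-0.285,0],"turn": [0,0,0],"gripper": 1},
  {"xyz": [-0.84,-0.285,0],"turn": [0,0,0],"gripper": 1},
  {"xyz": [-0.84,-0.285,0],"turn": [0,0,0],"gripper": 1},
  {"xyz": [-0.84,-0.285,0],"turn": [0,0,0],"gripper": 1},
  {"xyz": [-0.84,-0.285,0],"turn": [0,0,0],"gripper": 1},
  {"xyz": [-0.84,-0.285,0],"turn": [0,0,0],"gripper": 1},
  {"xyz": [-0.84,-0.285,0],"turn": [0,0,0],"gripper": 1},
  {"xyz": [-0.84,-0.285,0],"turn": [0,0,0],"gripper": 1},
  {"xyz": [-0.84,-0.285,0],"turn": [0,0,0],"gripper": 1},
  {"xyz": [-0.84,-0.285,0],"turn": [0,0,0],"gripper": 1},
  {"xyz": [-0.84,-0.285,0],"turn": [0,0,0],"gripper": 1},
  {"xyz": [-0.84,-0.285,0],"turn": [0,0,0],"gripper": 1},
  {"xyz": [0,0,0],"turn": [0,0,0],"gripper": 1},
  {"xyz": [0,0,0],"turn": [0,0,0],"gripper": 1},
])

```text
time_s: 3.1
position: [0.595, 0.285, 0.2886]
tool_rot: [[-0.166, -0.986, -0.002], [-0.986, 0.166, -0.001], [0.001, 0.002, -1.0]]
ft_force: [0.0, -0.2, -0.1]
grip_width: 0.0851
```

Run:
```python
from h import *
s=env.observe(); print(s['position'],s['tool_rot'].round(3).tolist())
ci,im,d=grab('wrist'); save('w1.png',im); np.savez('w1.npz',im=im,d=d)
print({k:np.round(v,4).tolist() for k,v in ci.items()})
```

```text
[0.59498148 0.28498786 0.28863517] [[-0.166, -0.986, -0.002], [-0.986, 0.166, -0.001], [0.001, 0.002, -1.0]]
{'fx': 347.5942, 'fy': 347.5942, 'cx': 321.7429, 'cy': 237.2658, 'k1': -0.0366, 'extrinsics': [[-0.1663, -0.9423, -0.2905, 0.669], [-0.9861, 0.1593, 0.0479, 0.2708], [0.0011, 0.2944, -0.9557, 0.4132], [0.0, 0.0, 0.0, 1.0]]}
```

View pics/w1.png

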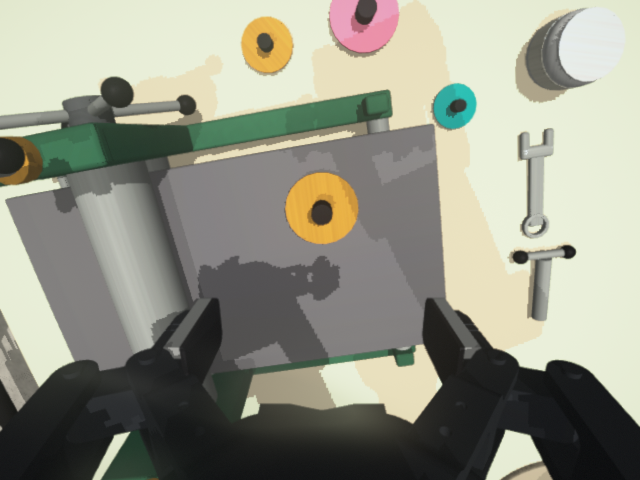

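Wrist view: the large brass lid is at (322,208), with its knob at about (322,212). The bed is clear around it. I'll measure it from this view.

```bash
cat >> h.py <<'E'
def lid(ci,im,zdisc,win):
    r0,r1,c0,c1=win; hsv=cv2.cvtColor(im,cv2.COLOR_RGB2HSV)
    m=cv2.inRange(hsv,(12,110,60),(28,255,255)); k=np.zeros_like(m); k[r0:r1,c0:c1]=m[r0:r1,c0:c1]
    cn,_=cv2.findContours(k,0,cv2.CHAIN_APPROX_NONE); c=max(cn,key=cv2.contourArea)
    p=onplane(ci,cv2.convexHull(c),zdisc)[:,:2].astype(np.float32)
    (x,y),R=cv2.minEnclosingCircle(p); e=cv2.fitEllipse(p)
    return np.array(e[0]),e[1],(x,y,R)
E
python3 - <<'E'
from h import *
z=np.load('w1.npz'); ci=cams.camera_info('wrist')
c,ax,mc=lid(ci,z['im'],.079,(150,260,260,390)); print(c,ax,mc)
p=np.r_[c,.103]-env.observe()['position']; R=env.observe()['tool_rot']; print('units',(R.T@p)/.04)
E
```

```text
[0.59609896 0.28189692] (0.07181419432163239, 0.07216425985097885) (0.5961179137229919, 0.2819777727127075, 0.03632364794611931)
units [ 0.03910777 -0.04842221  4.65983148]
```

step_arm([
  {"xyz": [0.06,-0.03,0.7],"turn": [0,0,0],"gripper": 1},
  {"xyz": [0,0,0.8],"turn": [0,0,0],"gripper": 0.4},
  {"xyz": [0,0,0.8],"turn": [0,0,0],"gripper": 0.2},
  {"xyz": [0,0,0.7],"turn": [0,0,0],"gripper": 0.2},
  {"xyz": [0,0,0.6],"turn": [0,0,0],"gripper": 0.2},
  {"xyz": [0,0,0.5],"turn": [0,0,0],"gripper": 0.2},
  {"xyz": [0,0,0.3],"turn": [0,0,0],"gripper": 0.2},
  {"xyz": [0,0,0.2],"turn": [0,0,0],"gripper": 0.2},
  {"xyz": [0,0,0],"turn": [0,0,0],"gripper": 0.2},
  {"xyz": [0,0,0],"turn": [0,0,0],"gripper": 0.2},
])

```text
time_s: 3.98
position: [0.5958, 0.2806, 0.1071]
tool_rot: [[-0.169, -0.986, 0.001], [-0.986, 0.169, 0.0], [-0.0, -0.001, -1.0]]
ft_force: [-0.1, -0.1, -0.2]
grip_width: 0.0514
```

step_arm([
  {"xyz": [0,0,0.11],"turn": [0,0,0],"gripper": 0.2},
  {"xyz": [0,0,0],"turn": [0,0,0],"gripper": -0.3},
  {"xyz": [0,0,0],"turn": [0,0,0],"gripper": -1},
  {"xyz": [0,0,0],"turn": [0,0,0],"gripper": -1},
  {"xyz": [0,0,0],"turn": [0,0,0],"gripper": -1},
  {"xyz": [0,0,0],"turn": [0,0,0],"gripper": -1},
  {"xyz": [0,0,0],"turn": [0,0,0],"gripper": -1},
  {"xyz": [0,0,0],"turn": [0,0,0],"gripper": -1},
], squeeze=30)

```text
time_s: 4.65
position: [0.5959, 0.2813, 0.1026]
tool_rot: [[-0.168, -0.986, 0.001], [-0.986, 0.168, 0.0], [-0.001, -0.001, -1.0]]
ft_force: [-0.3, 1.1, 4.6]
grip_width: 0.0187
```

step_arm([
  {"xyz": [0,0,-0.1],"turn": [0,0,0],"gripper": -1},
  {"xyz": [0,0,-0.3],"turn": [0,0,0],"gripper": -1},
  {"xyz": [0,0,-0.6],"turn": [0,0,0],"gripper": -1},
  {"xyz": [0,0,-0.8],"turn": [0,0,0],"gripper": -1},
  {"xyz": [0,0,-0.8],"turn": [0,0,0],"gripper": -1},
  {"xyz": [0,0,-0.8],"turn": [0,0,0],"gripper": -1},
  {"xyz": [0,0,-0.5],"turn": [0,0,0],"gripper": -1},
  {"xyz": [0,0,-0.2],"turn": [0,0,0],"gripper": -1},
  {"xyz": [0,0,0],"turn": [0,0,0],"gripper": -1},
])

```text
time_s: 5.4
position: [0.5959, 0.2812, 0.2674]
tool_rot: [[-0.168, -0.986, 0.003], [-0.986, 0.168, 0.001], [-0.001, -0.003, -1.0]]
ft_force: [0.5, -0.1, -1.0]
grip_width: 0.0187
```

Run:
```python
from h import *
s=env.observe(); print(s['position'],s['ft_force'],s['grip_width'])
ci,im,d=grab('wrist'); save('w2.png',im); np.savez('w2.npz',im=im,d=d)
```

```text
[0.59588932 0.28117992 0.26735744] [ 0.53408212 -0.0818252  -1.00018578] 0.018730779553896553
```

View pics/w2.png

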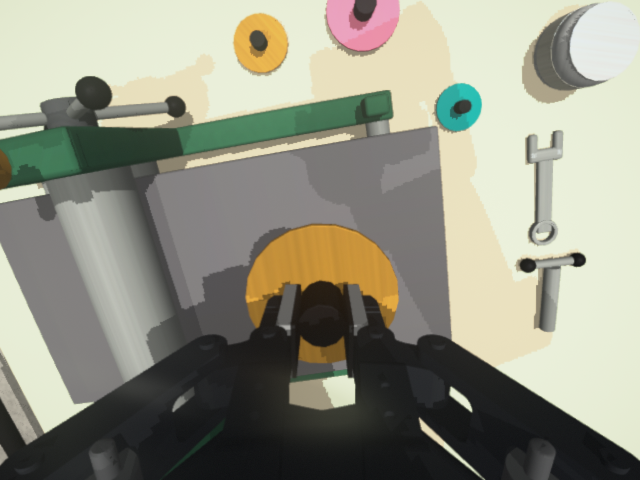

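The lid is held between the pads with its disc at (322,290), and it looks level.

step_arm([
  {"xyz": [0.3,0.03,0],"turn": [0,0,0],"gripper": -1},
  {"xyz": [0.6,0.06,0],"turn": [0,0,0],"gripper": -1},
  {"xyz": [0.85,0.08,0],"turn": [0,0,0],"gripper": -1},
  {"xyz": [0.85,0.08,0],"turn": [0,0,0],"gripper": -1},
  {"xyz": [0.85,0.08,0],"turn": [0,0,0],"gripper": -1},
  {"xyz": [0.85,0.08,0],"turn": [0,0,0],"gripper": -1},
  {"xyz": [0.85,0.08,0],"turn": [0,0,0],"gripper": -1},
  {"xyz": [0.85,0.08,0],"turn": [0,0,0],"gripper": -1},
  {"xyz": [0.85,0.08,0],"turn": [0,0,0],"gripper": -1},
  {"xyz": [0.85,0.08,0],"turn": [0,0,0],"gripper": -1},
  {"xyz": [0.85,0.08,0],"turn": [0,0,0],"gripper": -1},
  {"xyz": [0.85,0.08,0],"turn": [0,0,0],"gripper": -1},
  {"xyz": [0.85,0.08,0],"turn": [0,0,0],"gripper": -1},
  {"xyz": [0.85,0.08,0],"turn": [0,0,0],"gripper": -1},
  {"xyz": [0.85,0.08,0],"turn": [0,0,0],"gripper": -1},
  {"xyz": [0.85,0.08,0],"turn": [0,0,0],"gripper": -1},
  {"xyz": [0.85,0.08,0],"turn": [0,0,0],"gripper": -1},
  {"xyz": [0.6,0.06,0],"turn": [0,0,0],"gripper": -1},
  {"xyz": [0.3,0.03,0],"turn": [0,0,0],"gripper": -1},
  {"xyz": [0,0,0],"turn": [0,0,0],"gripper": -1},
])

```text
time_s: 7.12
position: [0.4422, -0.2849, 0.2638]
tool_rot: [[-0.171, -0.985, -0.003], [-0.985, 0.171, 0.002], [-0.002, 0.003, -1.0]]
ft_force: [-0.4, -0.8, -1.9]
grip_width: 0.019
```

step_arm([
  {"xyz": [0,0,0],"turn": [0,0,0],"gripper": -1},
  {"xyz": [0,0,0],"turn": [0,0,0],"gripper": -1},
])

```text
time_s: 7.28
position: [0.4433, -0.282, 0.2652]
tool_rot: [[-0.167, -0.986, -0.001], [-0.986, 0.167, 0.001], [-0.001, 0.001, -1.0]]
ft_force: [0.2, 0.1, 0.1]
grip_width: 0.0192
```

Run:
```python
from h import *
s=env.observe(); print(s['position'],s['tool_rot'].round(4).tolist())
ci,im,d=grab('wrist'); save('w3.png',im); np.savez('w3.npz',im=im,d=d)
p=s['position']; R=s['tool_rot']
P=cloud(ci,d); hsv=cv2.cvtColor(im,cv2.COLOR_RGB2HSV); m=(cv2.inRange(hsv,(12,110,60),(28,255,255))>0)&(d>0); m[:200]=0
L=(P[m]-p)@R; L=L[abs(L[:,2]-.0225)<.008]; A=np.c_[L[:,:2],np.ones(len(L))]; print('disc plane in tool',np.linalg.lstsq(A,L[:,2],rcond=None)[0],len(L))
c,ax,mc=lid(ci,im,p[2]-.0225,(200,400,200,450)); print(c,ax,mc,'lid off tool',R.T[:2,:2]@(np.array(mc[:2])-p[:2]))
```

```text
[ 0.44334796 -0.28204678  0.26517914] [[-0.1674, -0.9859, -0.001], [-0.9859, 0.1674, 0.0015], [-0.0013, 0.0013, -1.0]]
disc plane in tool [-0.00058797 -0.00063711  0.02151834] 9566
[ 0.4438228  -0.28389126] (0.07101678848266602, 0.07138211280107498) (0.443583607673645, -0.28384941816329956, 0.03602083399891853) lid off tool [ 0.00173772 -0.00053417]
```

View pics/w3.png

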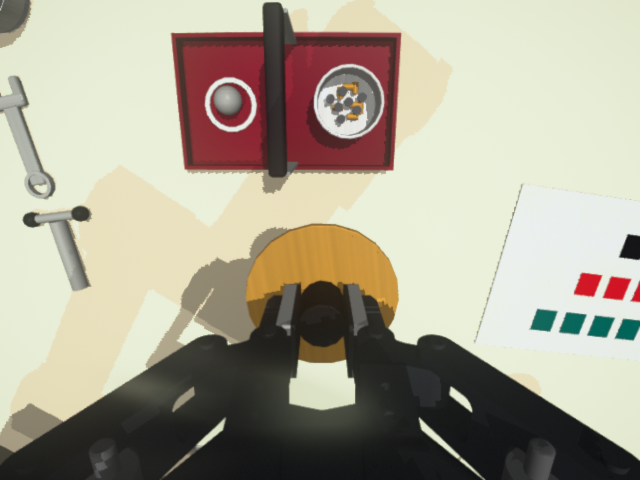

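The tray is in clear view. The cup is at (349,101), the ball lies in its ring at (230,103), the bar is at about x=274, and the held lid is level.

```bash
cat >> h.py <<'E'
from scipy.optimize import least_squares
def circ(q,r=None):
    f=lambda p:np.hypot(q[:,0]-p[0],q[:,1]-p[1])-(r or p[2])
    return least_squares(f,np.r_[q.mean(0),.03],loss='soft_l1',f_scale=.0007).x
def cup(ci,im,d,near):
    P=cloud(ci,d); m=(abs(P[...,2]-.045)<.006)&(np.hypot(P[...,0]-near[0],P[...,1]-near[1])<.055)
    hsv=cv2.cvtColor(im,cv2.COLOR_RGB2HSV); m&=(hsv[...,1]<90)&(d>0)
    cn,_=cv2.findContours(m.astype(np.uint8),cv2.RETR_EXTERNAL,cv2.CHAIN_APPROX_NONE); c=max(cn,key=cv2.contourArea)
    q=onplane(ci,cv2.convexHull(c),.045)[:,:2]; pts=P[m][:,:2]
    return circ(q), circ(pts), m.sum()
E
python3 - <<'E'
from h import *
near=(.538,-.322)
for n in('w3','top0'):
    z=np.load(n+'.npz'); ci=cams.camera_info('wrist' if n=='w3' else 'top'); print(n,cup(ci,z['im'],z['d'],near))
z=np.load('w3.npz'); ci=cams.camera_info('wrist'); im=z['im']; P=cloud(ci,z['d'])
hsv=cv2.cvtColor(im,cv2.COLOR_RGB2HSV)
b=(abs(P[...,2]-.116)<.006)&(hsv[...,2]<80); b[200:]=0
v,u=np.nonzero(b); q=onplane(ci,np.c_[u,v],.116)[:,:2].astype(np.float32); print('bar',cv2.minAreaRect(q),np.median(P[b][:,2]))
red=(cv2.inRange(hsv,(165,120,40),(180,255,255))|cv2.inRange(hsv,(0,120,40),(5,255,255))); red[200:]=0;red[:,:150]=0;red[:,430:]=0
cn,_=cv2.findContours(red,0,1); q=onplane(ci,np.vstack(cn),.02)[:,:2].astype(np.float32); print('tray',cv2.minAreaRect(q))
q=[onplane(ci,[[230.5,103.5]],.007)[0]]; print('ring',q)
p=circ(P[(abs(P[...,2]-.116)<.004)&(abs(P[...,1])<0)][:,:2]) if 0 else None
E
```

```text
w3 (array([ 0.53920648, -0.32527823,  0.03290744]), array([ 0.53896566, -0.32488077,  0.03107319]), np.int64(860))
top0 (array([ 0.53849946, -0.32315333,  0.03333598]), array([ 0.53882802, -0.32303955,  0.03115936]), np.int64(179))
bar ((0.5488559603691101, -0.26637038588523865), (0.014736121520400047, 0.11989420652389526), 79.87723541259766) 0.11720855910516795
tray ((0.5491883158683777, -0.26588061451911926), (0.21920031309127808, 0.12935283780097961), 80.18872833251953)
ring [array([ 0.56065287, -0.20732192,  0.007     ])]
```

step_arm([
  {"xyz": [0,0,0],"turn": [0,0,-0.98],"gripper": -1},
  {"xyz": [0,0,0],"turn": [0,0,-0.98],"gripper": -1},
  {"xyz": [0,0,0],"turn": [0,0,-0.98],"gripper": -1},
  {"xyz": [0,0,0],"turn": [0,0,-0.98],"gripper": -1},
  {"xyz": [0,0,0],"turn": [0,0,-0.98],"gripper": -1},
  {"xyz": [0,0,0],"turn": [0,0,-0.98],"gripper": -1},
  {"xyz": [0,0,0],"turn": [0,0,-0.98],"gripper": -1},
  {"xyz": [0,0,0],"turn": [0,0,-0.98],"gripper": -1},
  {"xyz": [0,0,0],"turn": [0,0,-0.98],"gripper": -1},
  {"xyz": [0,0,0],"turn": [0,0,-0.98],"gripper": -1},
  {"xyz": [0,0,0],"turn": [0,0,-0.98],"gripper": -1},
  {"xyz": [0,0,0],"turn": [0,0,-0.98],"gripper": -1},
  {"xyz": [0,0,0],"turn": [0,0,-0.98],"gripper": -1},
  {"xyz": [0,0,0],"turn": [0,0,-0.98],"gripper": -1},
  {"xyz": [0,0,0],"turn": [0,0,-0.98],"gripper": -1},
  {"xyz": [0,0,0],"turn": [0,0,-0.98],"gripper": -1},
  {"xyz": [0,0,0],"turn": [0,0,-0.98],"gripper": -1},
  {"xyz": [0,0,0],"turn": [0,0,-0.98],"gripper": -1},
  {"xyz": [0,0,0],"turn": [0,0,-0.98],"gripper": -1},
  {"xyz": [0,0,0],"turn": [0,0,-0.98],"gripper": -1},
])

```text
time_s: 9.0
position: [0.4436, -0.282, 0.2659]
tool_rot: [[0.986, -0.166, -0.0], [-0.166, -0.986, 0.0], [-0.0, -0.0, -1.0]]
ft_force: [0.7, -0.2, -0.8]
grip_width: 0.0192
```

step_arm([
  {"xyz": [0.3,0.08,0],"turn": [0,0,0],"gripper": -1},
  {"xyz": [0.6,0.15,0],"turn": [0,0,0],"gripper": -1},
  {"xyz": [0.7,0.17,0],"turn": [0,0,0],"gripper": -1},
  {"xyz": [0.6,0.15,0],"turn": [0,0,0],"gripper": -1},
  {"xyz": [0.325,0.08,0],"turn": [0,0,0],"gripper": -1},
  {"xyz": [0,0,0.4],"turn": [0,0,0],"gripper": -1},
  {"xyz": [0,0,0.7],"turn": [0,0,0],"gripper": -1},
  {"xyz": [0,0,0.8],"turn": [0,0,0],"gripper": -1},
  {"xyz": [0,0,0.8],"turn": [0,0,0],"gripper": -1},
  {"xyz": [0,0,0.7],"turn": [0,0,0],"gripper": -1},
  {"xyz": [0,0,0.4],"turn": [0,0,0],"gripper": -1},
  {"xyz": [0,0,0.2],"turn": [0,0,0],"gripper": -1},
  {"xyz": [0,0,0],"turn": [0,0,0],"gripper": -1},
  {"xyz": [0,0,0],"turn": [0,0,0],"gripper": -1},
  {"xyz": [0,0,0],"turn": [0,0,0],"gripper": -1},
])

```text
time_s: 10.25
position: [0.5391, -0.3255, 0.1075]
tool_rot: [[0.985, -0.171, 0.002], [-0.171, -0.985, -0.002], [0.002, 0.001, -1.0]]
ft_force: [0.6, 0.0, -0.5]
grip_width: 0.0188
```

Run:
```python
from h import *
s=env.observe(); p=s['position']; print(p,s['ft_force'])
for n,w in(('wrist',(200,420,200,450)),('top',(240,330,460,540)),('side',(300,460,330,460))):
    ci,im,d=grab(n); np.savez('p_'+n,im=im,d=d)
    try: print(n,lid(ci,im,p[2]-.0225,w))
    except Exception as e: print(n,e)
    save('p_'+n+'.png',im)
a=cv2.imread('pics/p_side.png')[280:480,280:500]; b=cv2.imread('pics/p_top.png')[220:340,410:542]; c=cv2.imread('pics/p_wrist.png')
f=lambda i,h:cv2.resize(i,(int(i.shape[1]*h/i.shape[0]),h))
cv2.imwrite('pics/p_all.png',np.vstack([np.hstack([f(a,300),f(b,300)]),np.zeros((0,0,3),np.uint8).reshape(0,f(a,300).shape[1]+f(b,300).shape[1],3)]))
```

```text
[ 0.53914525 -0.3254631   0.10751479] [ 0.57768513  0.01912665 -0.53518582]
wrist (array([ 0.53941208, -0.32744145]), (0.07130692899227142, 0.07211270183324814), (0.5395232439041138, -0.3271277844905853, 0.03612588718533516))
top (array([ 0.56038982, -0.30136907]), (0.006898713763803244, 0.03447246551513672), (0.5598815679550171, -0.3033851981163025, 0.016109930351376534))
side (array([ 0.53847438, -0.32731101]), (0.0692467987537384, 0.0852743461728096), (0.5361867547035217, -0.33248621225357056, 0.03911931812763214))
```

View pics/p_all.png

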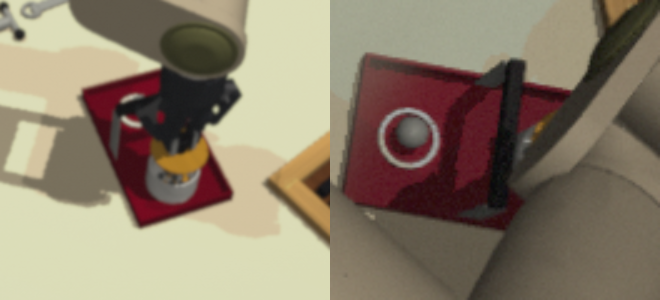

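Side crop: the lid is held just above the cup. Top crop: the arm hides the lid, and the ball is in its ring. Comparing lid and cup in the wrist camera gives a shift of about (-0.4, +2.1) mm. I'll check the settled pose first.

Run:
```python
from h import *
s=env.observe(); p=s['position']; print(p)
ci,im,d=grab('wrist'); print(lid(ci,im,p[2]-.0225,(200,420,200,450))); p=env.observe()['position'];print(p, s['tool_rot'].T@(np.array([.5388,-.3234,.078])-p)/.04)
```

```text
[ 0.53879786 -0.32558559  0.10715422]
(array([ 0.53905541, -0.32751727]), (0.07129109650850296, 0.07210150361061096), (0.5391573309898376, -0.32721197605133057, 0.0361207015812397))
[ 0.53868022 -0.32552495  0.10688984] [-0.00746114 -0.0536763   0.72217292]
```

step_arm([
  {"xyz": [0,-0.05,0.2],"turn": [0,0,0],"gripper": -1},
  {"xyz": [0,0,0.2],"turn": [0,0,0],"gripper": -1},
  {"xyz": [0,0,0.15],"turn": [0,0,0],"gripper": -1},
  {"xyz": [0,0,0],"turn": [0,0,0],"gripper": -1},
  {"xyz": [0,0,0],"turn": [0,0,0],"gripper": -1},
  {"xyz": [0,0,0],"turn": [0,0,0],"gripper": -1},
  {"xyz": [0,0,0],"turn": [0,0,0],"gripper": -1},
])

```text
time_s: 11.03
position: [0.5389, -0.3236, 0.0842]
tool_rot: [[0.985, -0.171, 0.0], [-0.171, -0.985, -0.0], [0.001, 0.0, -1.0]]
ft_force: [-0.4, 0.1, -1.1]
grip_width: 0.0189
```

Position is on target. Next, a gentle descent in steps of about 2 mm, watching the force.

step_arm([
  {"xyz": [0,0,0.06],"turn": [0,0,0],"gripper": -1},
  {"xyz": [0,0,0.06],"turn": [0,0,0],"gripper": -1},
  {"xyz": [0,0,0.06],"turn": [0,0,0],"gripper": -1},
  {"xyz": [0,0,0.06],"turn": [0,0,0],"gripper": -1},
  {"xyz": [0,0,0],"turn": [0,0,0],"gripper": -1},
  {"xyz": [0,0,0],"turn": [0,0,0],"gripper": -1},
])

```text
time_s: 11.53
position: [0.5387, -0.3234, 0.0741]
tool_rot: [[0.985, -0.171, -0.0], [-0.171, -0.985, 0.0], [-0.0, -0.0, -1.0]]
ft_force: [0.3, 0.3, -0.7]
grip_width: 0.0187
```

step_arm([
  {"xyz": [0,0,0.04],"turn": [0,0,0],"gripper": -1},
  {"xyz": [0,0,0.03],"turn": [0,0,0],"gripper": -1},
  {"xyz": [0,0,0.02],"turn": [0,0,0],"gripper": -1},
  {"xyz": [0,0,0],"turn": [0,0,0],"gripper": -1},
  {"xyz": [0,0,0],"turn": [0,0,0],"gripper": -1},
])

```text
time_s: 11.95
position: [0.5389, -0.3235, 0.0716]
tool_rot: [[0.985, -0.171, 0.001], [-0.171, -0.985, -0.001], [0.001, 0.001, -1.0]]
ft_force: [-2.2, 1.5, 4.4]
grip_width: 0.0193
```

step_arm([
  {"xyz": [0,0,0],"turn": [0,0,0],"gripper": -0.5},
  {"xyz": [0,0,0],"turn": [0,0,0],"gripper": -0.3},
  {"xyz": [0,0,0],"turn": [0,0,0],"gripper": 0},
  {"xyz": [0,0,0],"turn": [0,0,0],"gripper": 0.1},
  {"xyz": [0,0,0],"turn": [0,0,0],"gripper": 0.1},
  {"xyz": [0,0,-0.1],"turn": [0,0,0],"gripper": 0.1},
  {"xyz": [0,0,-0.3],"turn": [0,0,0],"gripper": 0.1},
  {"xyz": [0,0,-0.6],"turn": [0,0,0],"gripper": 0.1},
  {"xyz": [0,0,-0.8],"turn": [0,0,0],"gripper": 0.1},
  {"xyz": [0,0,-0.8],"turn": [0,0,0],"gripper": 0.1},
  {"xyz": [0,0,-0.8],"turn": [0,0,0],"gripper": 0.1},
  {"xyz": [0,0,-0.6],"turn": [0,0,0],"gripper": 0.1},
  {"xyz": [0,0,-0.3],"turn": [0,0,0],"gripper": 0.1},
])

```text
time_s: 13.03
position: [0.5393, -0.3238, 0.247]
tool_rot: [[0.985, -0.171, 0.004], [-0.171, -0.985, -0.004], [0.005, 0.003, -1.0]]
ft_force: [0.2, -0.4, -0.6]
grip_width: 0.0469
```

step_arm([
  {"xyz": [-0.5,0.2,0],"turn": [0,0,0.98],"gripper": 0},
  {"xyz": [-0.4,0.3,0],"turn": [0,0,0.98],"gripper": 0},
  {"xyz": [0,0,0],"turn": [0,0,0.98],"gripper": 0},
  {"xyz": [0,0,0],"turn": [0,0,0.98],"gripper": 0},
  {"xyz": [0,0,0],"turn": [0,0,0.98],"gripper": 0},
  {"xyz": [0,0,0],"turn": [0,0,0.98],"gripper": 0},
  {"xyz": [0,0,0],"turn": [0,0,0.98],"gripper": 0},
  {"xyz": [0,0,0],"turn": [0,0,0.98],"gripper": 0},
  {"xyz": [0,0,0],"turn": [0,0,0.98],"gripper": 0},
  {"xyz": [0,0,0],"turn": [0,0,0.98],"gripper": 0},
  {"xyz": [0,0,0],"turn": [0,0,0.98],"gripper": 0},
  {"xyz": [0,0,0],"turn": [0,0,0.98],"gripper": 0},
  {"xyz": [0,0,0],"turn": [0,0,0.98],"gripper": 0},
  {"xyz": [0,0,0],"turn": [0,0,0.98],"gripper": 0},
  {"xyz": [0,0,0],"turn": [0,0,0.98],"gripper": 0},
  {"xyz": [0,0,0],"turn": [0,0,0.98],"gripper": 0},
  {"xyz": [0,0,0],"turn": [0,0,0.98],"gripper": 0},
  {"xyz": [0,0,0],"turn": [0,0,0.98],"gripper": 0},
  {"xyz": [0,0,0],"turn": [0,0,0.98],"gripper": 0},
  {"xyz": [0,0,0],"turn": [0,0,0.98],"gripper": 0},
])

```text
time_s: 14.7
position: [0.4992, -0.3355, 0.243]
tool_rot: [[-0.172, -0.985, 0.0], [-0.985, 0.172, -0.0], [0.0, -0.0, -1.0]]
ft_force: [0.1, 0.8, -0.6]
grip_width: 0.0426
```

Run:
```python
from h import *
s=env.observe(); print(s['position'],s['tool_rot'].round(4).tolist(),s['ft_force'])
ci,im,d=grab('wrist'); save('w5.png',im); np.savez('w5.npz',im=im,d=d)
```

```text
[ 0.49916003 -0.33548346  0.24302555] [[-0.1722, -0.9851, 0.0001], [-0.9851, 0.1722, -0.0001], [0.0001, -0.0001, -1.0]] [ 0.05712146  0.82374246 -0.61558587]
```

View pics/w5.png

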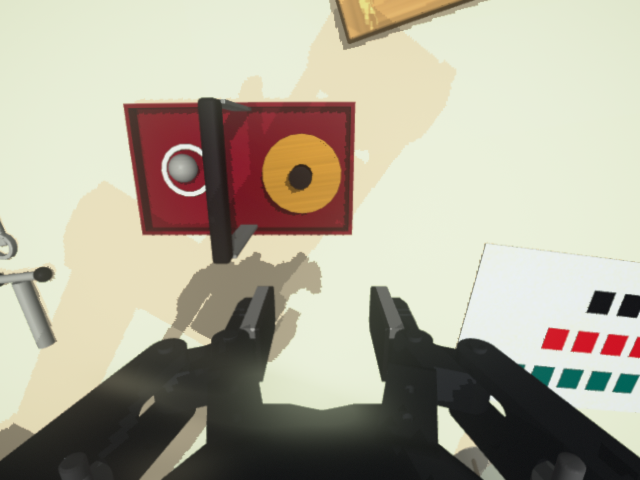

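The lid sits over the cup at (301,173), centred by eye. The ball is in its ring at (183,168) and the bar is at about x=215. I'll check level and height, and get the bar position.

Run:
```python
from h import *
z=np.load('w5.npz'); ci=cams.camera_info('wrist'); im,d=z['im'],z['d']; P=cloud(ci,d); hsv=cv2.cvtColor(im,cv2.COLOR_RGB2HSV)
m=(cv2.inRange(hsv,(12,110,60),(28,255,255))>0); m[:125]=0; m[225:]=0; m[:,:250]=0;m[:,350:]=0
q=P[m&(d>0)]; q=q[abs(q[:,2]-np.median(q[:,2]))<.004]; print('disc z, tilt',np.median(q[:,2]),np.linalg.lstsq(np.c_[q[:,:2]-q[:,:2].mean(0),np.ones(len(q))],q[:,2],rcond=None)[0])
r=(cv2.inRange(hsv,(165,120,40),(180,255,255))|cv2.inRange(hsv,(0,120,40),(5,255,255)))>0; t=P[r&(d>0)][:,2]; print('tray floor z',np.median(t[(t<.012)]), 'bench',np.median(P[260:300,350:360][d[260:300,350:360]>0][:,2]))
print('lid',lid(ci,im,.048,(125,225,250,350)))
b=(abs(P[...,2]-.116)<.006)&(hsv[...,2]<80); b[270:]=0
v,u=np.nonzero(b); c=onplane(ci,np.c_[u,v],.116)[:,:2].astype(np.float32); print('bar',cv2.minAreaRect(c),np.median(P[b][:,2]))
cn,_=cv2.findContours(r.astype(np.uint8),0,1); c=onplane(ci,np.vstack([k for k in cn if cv2.contourArea(k)>50 and k[:,0,1].max()<260]),.02)[:,:2].astype(np.float32); R=cv2.minAreaRect(c); print('tray',R)
c=np.array(R[0]); print('cup',c+.06*np.array([-.171,-.985]))
```

```text
disc z, tilt 0.05013574538427898 [-0.00050916 -0.00082411  0.05014943]
tray floor z 0.00505109237833451 bench 0.0010689194530347224
lid (array([ 0.53888494, -0.32549459]), (0.07184846699237823, 0.07235850393772125), (0.5391145944595337, -0.3253704011440277, 0.03646394982933998))
bar ((0.5496095418930054, -0.26784807443618774), (0.015344175510108471, 0.11927829682826996), 80.11143493652344) 0.11680493356834037
tray ((0.5491313338279724, -0.2661020755767822), (0.21938513219356537, 0.12905998528003693), 79.81343078613281)
cup [ 0.53887133 -0.32520208]
```

The lid is home and level: disc top at 49 mm after removing the 1 mm depth bias, tilt below 0.001, centre within 0.5 mm of the cup. Next, over the handle and down to the hover height.

step_arm([
  {"xyz": [-0.3,-0.15,0],"turn": [0,0,0],"gripper": 0.1},
  {"xyz": [-0.6,-0.3,0],"turn": [0,0,0],"gripper": 0.1},
  {"xyz": [-0.6,-0.27,0],"turn": [0,0,0],"gripper": 0.1},
  {"xyz": [-0.46,-0.2,0],"turn": [0,0,0],"gripper": 0.1},
  {"xyz": [0,0,0.3],"turn": [0,0,0],"gripper": 0.1},
  {"xyz": [0,0,0.6],"turn": [0,0,0],"gripper": 0.1},
  {"xyz": [0,0,0.6],"turn": [0,0,0],"gripper": 0.1},
  {"xyz": [0,0,0.4],"turn": [0,0,0],"gripper": 0.1},
  {"xyz": [0,0,0],"turn": [0,0,0],"gripper": 0.1},
  {"xyz": [0,0,0],"turn": [0,0,0],"gripper": 0.1},
  {"xyz": [0,0,0],"turn": [0,0,0],"gripper": 0.1},
])

```text
time_s: 15.67
position: [0.5494, -0.2644, 0.1682]
tool_rot: [[-0.167, -0.986, 0.002], [-0.986, 0.167, -0.001], [0.001, -0.002, -1.0]]
ft_force: [-0.5, -0.2, 0.3]
grip_width: 0.047
```

step_arm([
  {"xyz": [0,0,0.3],"turn": [0,0,0],"gripper": 0.1},
  {"xyz": [0,0,0.4],"turn": [0,0,0],"gripper": 0.1},
  {"xyz": [0,0,0.4],"turn": [0,0,0],"gripper": 0.1},
  {"xyz": [0,0,0.3],"turn": [0,0,0],"gripper": 0.1},
  {"xyz": [0,0,0.1],"turn": [0,0,0],"gripper": 0.1},
  {"xyz": [0,0,0],"turn": [0,0,0],"gripper": 0.1},
  {"xyz": [0,0,0],"turn": [0,0,0],"gripper": 0.1},
  {"xyz": [0,0,0],"turn": [0,0,0],"gripper": 0.1},
])

```text
time_s: 16.33
position: [0.5492, -0.2648, 0.1081]
tool_rot: [[-0.168, -0.986, 0.002], [-0.986, 0.168, -0.001], [0.001, -0.002, -1.0]]
ft_force: [0.0, 0.5, 0.0]
grip_width: 0.0471
```

step_arm([
  {"xyz": [0,0,0],"turn": [0,0,0],"gripper": -0.2},
  {"xyz": [0,0,0],"turn": [0,0,0],"gripper": -0.4},
  {"xyz": [0,0,0],"turn": [0,0,0],"gripper": -0.5},
  {"xyz": [0,0,0],"turn": [0,0,0],"gripper": -0.55},
  {"xyz": [0,0,0],"turn": [0,0,0],"gripper": -0.6},
  {"xyz": [0,0,0],"turn": [0,0,0],"gripper": -0.63},
  {"xyz": [0,0,0],"turn": [0,0,0],"gripper": -0.66},
  {"xyz": [0,0,0],"turn": [0,0,0],"gripper": -0.7},
  {"xyz": [0,0,0],"turn": [0,0,0],"gripper": -0.75},
  {"xyz": [0,0,0],"turn": [0,0,0],"gripper": -0.85},
  {"xyz": [0,0,0],"turn": [0,0,0],"gripper": -1},
  {"xyz": [0,0,0],"turn": [0,0,0],"gripper": -1},
], squeeze=20)

```text
time_s: 17.33
position: [0.5487, -0.2643, 0.1068]
tool_rot: [[-0.168, -0.986, 0.0], [-0.986, 0.168, 0.0], [-0.0, -0.0, -1.0]]
ft_force: [0.6, 1.9, 3.0]
grip_width: 0.014
```

step_arm([
  {"xyz": [0,0,0],"turn": [0,0,0],"gripper": -1},
  {"xyz": [0,0,0],"turn": [0,0,0],"gripper": -1},
  {"xyz": [0,0,0],"turn": [0,0,0],"gripper": -1},
  {"xyz": [0,0,0],"turn": [0,0,0],"gripper": -1},
], squeeze=80)

```text
time_s: 17.67
position: [0.5488, -0.2644, 0.107]
tool_rot: [[-0.168, -0.986, 0.0], [-0.986, 0.168, -0.0], [0.0, -0.0, -1.0]]
ft_force: [0.2, 3.6, 3.7]
grip_width: 0.0129
```

Gripped. Slow lift with a gentle ramp.

step_arm([
  {"xyz": [0,0,-0.03],"turn": [0,0,0],"gripper": -1},
  {"xyz": [0,0,-0.06],"turn": [0,0,0],"gripper": -1},
  {"xyz": [0,0,-0.1],"turn": [0,0,0],"gripper": -1},
  {"xyz": [0,0,-0.12],"turn": [0,0,0],"gripper": -1},
  {"xyz": [0,0,-0.14],"turn": [0,0,0],"gripper": -1},
  {"xyz": [0,0,-0.14],"turn": [0,0,0],"gripper": -1},
  {"xyz": [0,0,-0.14],"turn": [0,0,0],"gripper": -1},
  {"xyz": [0,0,-0.14],"turn": [0,0,0],"gripper": -1},
  {"xyz": [0,0,-0.12],"turn": [0,0,0],"gripper": -1},
  {"xyz": [0,0,-0.08],"turn": [0,0,0],"gripper": -1},
  {"xyz": [0,0,-0.04],"turn": [0,0,0],"gripper": -1},
  {"xyz": [0,0,0],"turn": [0,0,0],"gripper": -1},
  {"xyz": [0,0,0],"turn": [0,0,0],"gripper": -1},
  {"xyz": [0,0,0],"turn": [0,0,0],"gripper": -1},
])

```text
time_s: 18.83
position: [0.5486, -0.2643, 0.1508]
tool_rot: [[-0.168, -0.986, -0.001], [-0.986, 0.168, 0.0], [-0.0, 0.001, -1.0]]
ft_force: [-0.2, 0.4, -6.8]
grip_width: 0.0131
```

```bash
cat > chk.py <<'E'
from h import *
import sys
s=env.observe(); p=s['position']; print(p,s['ft_force'].round(2),s['wrist_torque'].round(2),s['tool_rot'][2].round(4))
out=[]
for n in('wrist','side'):
    ci,im,d=grab(n); out.append(im)
    P=cloud(ci,d); L=(P-p)
    hsv=cv2.cvtColor(im,cv2.COLOR_RGB2HSV); near=(np.hypot(L[...,0],L[...,1])<.13)&(d>0)
    for nm,m,h in(('red',((hsv[...,0]>165)|(hsv[...,0]<5))&(hsv[...,1]>120),-.104),('brass',(cv2.inRange(hsv,(12,110,60),(28,255,255))>0),-.059)):
        q=L[m&near&(abs(L[...,2]-h)<.012)]
        if len(q)<50: print(n,nm,len(q)); continue
        for _ in range(3):
            A=np.c_[q[:,:2],np.ones(len(q))]; c=np.linalg.lstsq(A,q[:,2],rcond=None)[0]; q=q[abs(q[:,2]-A@c)<.003]
        print(n,nm,len(q),'tilt',c[:2].round(4),'z',c[2].round(4))
f=lambda i:cv2.resize(i,(400,300)); save(sys.argv[1]+'.png',np.hstack([f(i) for i in out]))
E
python3 chk.py c1
```

```text
[ 0.54857215 -0.2643368   0.15078809] [-0.16  0.41 -6.78] [ 0.04 -0.05  0.  ] [-3.e-04  6.e-04 -1.e+00]
wrist red 27981 tilt [-0.0015  0.0003] z -0.1018
wrist brass 9868 tilt [0.0002 0.0011] z -0.0568
side red 2142 tilt [-0.0039 -0.0012] z -0.1016
side brass 759 tilt [-0.0007  0.004 ] z -0.0568
```

View pics/c1.png

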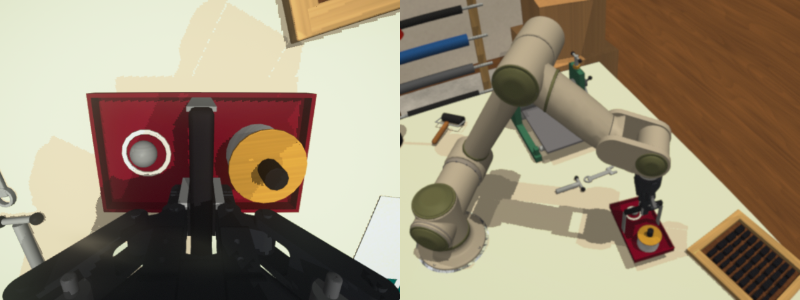

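Left panel (wrist): ball in the ring at (145,153), lid on the cup, bar between the pads. Right panel (side): the tray is off the bench. Measured tilts are below 0.004. I'll raise it further and carry with small accelerations (about 0.3 m/s²).

step_arm([
  {"xyz": [0,0,-0.05],"turn": [0,0,0],"gripper": -1},
  {"xyz": [0,0,-0.1],"turn": [0,0,0],"gripper": -1},
  {"xyz": [0,0,-0.15],"turn": [0,0,0],"gripper": -1},
  {"xyz": [0,0,-0.2],"turn": [0,0,0],"gripper": -1},
  {"xyz": [0,0,-0.25],"turn": [0,0,0],"gripper": -1},
  {"xyz": [0,0,-0.3],"turn": [0,0,0],"gripper": -1},
  {"xyz": [0,0,-0.3],"turn": [0,0,0],"gripper": -1},
  {"xyz": [0,0,-0.3],"turn": [0,0,0],"gripper": -1},
  {"xyz": [0,0,-0.3],"turn": [0,0,0],"gripper": -1},
  {"xyz": [0,0,-0.3],"turn": [0,0,0],"gripper": -1},
  {"xyz": [0,0,-0.3],"turn": [0,0,0],"gripper": -1},
  {"xyz": [0,0,-0.25],"turn": [0,0,0],"gripper": -1},
  {"xyz": [0,0,-0.2],"turn": [0,0,0],"gripper": -1},
  {"xyz": [0,0,-0.15],"turn": [0,0,0],"gripper": -1},
  {"xyz": [0,0,-0.1],"turn": [0,0,0],"gripper": -1},
  {"xyz": [0,0,-0.05],"turn": [0,0,0],"gripper": -1},
  {"xyz": [0,0,0],"turn": [0,0,0],"gripper": -1},
])

```text
time_s: 20.35
position: [0.5487, -0.2645, 0.2832]
tool_rot: [[-0.168, -0.986, -0.0], [-0.986, 0.168, 0.0], [0.0, 0.0, -1.0]]
ft_force: [-0.0, -0.4, -6.4]
grip_width: 0.0128
```

step_arm([
  {"xyz": [-0.05,0.01,0],"turn": [0,0,0],"gripper": -1},
  {"xyz": [-0.1,0.02,0],"turn": [0,0,0],"gripper": -1},
  {"xyz": [-0.15,0.03,0],"turn": [0,0,0],"gripper": -1},
  {"xyz": [-0.2,0.04,0],"turn": [0,0,0],"gripper": -1},
  {"xyz": [-0.25,0.05,0],"turn": [0,0,0],"gripper": -1},
  {"xyz": [-0.3,0.055,0],"turn": [0,0,0],"gripper": -1},
  {"xyz": [-0.35,0.065,0],"turn": [0,0,0],"gripper": -1},
  {"xyz": [-0.4,0.075,0],"turn": [0,0,0],"gripper": -1},
  {"xyz": [-0.4,0.075,0],"turn": [0,0,0],"gripper": -1},
  {"xyz": [-0.4,0.075,0],"turn": [0,0,0],"gripper": -1},
  {"xyz": [-0.4,0.075,0],"turn": [0,0,0],"gripper": -1},
  {"xyz": [-0.4,0.075,0],"turn": [0,0,0],"gripper": -1},
  {"xyz": [-0.4,0.075,0],"turn": [0,0,0],"gripper": -1},
  {"xyz": [-0.4,0.075,0],"turn": [0,0,0],"gripper": -1},
  {"xyz": [-0.4,0.075,0],"turn": [0,0,0],"gripper": -1},
  {"xyz": [-0.4,0.075,0],"turn": [0,0,0],"gripper": -1},
  {"xyz": [-0.4,0.075,0],"turn": [0,0,0],"gripper": -1},
  {"xyz": [-0.4,0.075,0],"turn": [0,0,0],"gripper": -1},
  {"xyz": [-0.4,0.075,0],"turn": [0,0,0],"gripper": -1},
  {"xyz": [-0.4,0.075,0],"turn": [0,0,0],"gripper": -1},
])

```text
time_s: 22.02
position: [0.5435, 0.0062, 0.2833]
tool_rot: [[-0.168, -0.986, 0.0], [-0.986, 0.168, 0.0], [-0.0, -0.0, -1.0]]
ft_force: [0.3, 0.6, -6.8]
grip_width: 0.0126
```

step_arm([
  {"xyz": [-0.4,0.075,0],"turn": [0,0,0],"gripper": -1},
  {"xyz": [-0.4,0.075,0],"turn": [0,0,0],"gripper": -1},
  {"xyz": [-0.4,0.075,0],"turn": [0,0,0],"gripper": -1},
  {"xyz": [-0.4,0.075,0],"turn": [0,0,0],"gripper": -1},
  {"xyz": [-0.4,0.075,0],"turn": [0,0,0],"gripper": -1},
  {"xyz": [-0.4,0.075,0],"turn": [0,0,0],"gripper": -1},
  {"xyz": [-0.4,0.075,0],"turn": [0,0,0],"gripper": -1},
  {"xyz": [-0.4,0.075,0],"turn": [0,0,0],"gripper": -1},
  {"xyz": [-0.4,0.075,0],"turn": [0,0,0],"gripper": -1},
  {"xyz": [-0.4,0.075,0],"turn": [0,0,0],"gripper": -1},
  {"xyz": [-0.4,0.075,0],"turn": [0,0,0],"gripper": -1},
  {"xyz": [-0.35,0.065,0],"turn": [0,0,0],"gripper": -1},
  {"xyz": [-0.3,0.055,0],"turn": [0,0,0],"gripper": -1},
  {"xyz": [-0.25,0.05,0],"turn": [0,0,0],"gripper": -1},
  {"xyz": [-0.2,0.04,0],"turn": [0,0,0],"gripper": -1},
  {"xyz": [-0.15,0.03,0],"turn": [0,0,0],"gripper": -1},
  {"xyz": [-0.1,0.02,0],"turn": [0,0,0],"gripper": -1},
  {"xyz": [-0.05,0.01,0],"turn": [0,0,0],"gripper": -1},
  {"xyz": [0,0,0],"turn": [0,0,0],"gripper": -1},
  {"xyz": [0,0,0],"turn": [0,0,0],"gripper": -1},
])

```text
time_s: 23.68
position: [0.54, 0.2399, 0.2831]
tool_rot: [[-0.169, -0.986, -0.0], [-0.986, 0.169, -0.0], [0.0, -0.0, -1.0]]
ft_force: [-0.1, 0.6, -6.2]
grip_width: 0.0128
```

```bash
python3 chk.py c2
```

```text
[0.54003173 0.23988798 0.28312142] [-0.1   0.64 -6.18] [ 0.03 -0.02 -0.01] [ 2.e-04 -0.e+00 -1.e+00]
wrist red 28210 tilt [-0.001 -0.   ] z -0.1018
wrist brass 9884 tilt [0.0002 0.0002] z -0.0569
side red 1006 tilt [ 0.0008 -0.0009] z -0.1011
side brass 391 tilt [-0.0007  0.0032] z -0.0566
```

step_arm([
  {"xyz": [-0.04,0.006,0.01],"turn": [0,0,0],"gripper": -1},
  {"xyz": [-0.08,0.014,0.03],"turn": [0,0,0],"gripper": -1},
  {"xyz": [-0.12,0.02,0.04],"turn": [0,0,0],"gripper": -1},
  {"xyz": [-0.15,0.025,0.05],"turn": [0,0,0],"gripper": -1},
  {"xyz": [-0.17,0.03,0.055],"turn": [0,0,0],"gripper": -1},
  {"xyz": [-0.17,0.03,0.055],"turn": [0,0,0],"gripper": -1},
  {"xyz": [-0.15,0.025,0.05],"turn": [0,0,0],"gripper": -1},
  {"xyz": [-0.12,0.02,0.04],"turn": [0,0,0],"gripper": -1},
  {"xyz": [-0.08,0.014,0.03],"turn": [0,0,0],"gripper": -1},
  {"xyz": [-0.04,0.006,0.01],"turn": [0,0,0],"gripper": -1},
  {"xyz": [0,0,0],"turn": [0,0,0],"gripper": -1},
  {"xyz": [0,0,0],"turn": [0,0,0],"gripper": -1},
  {"xyz": [0,0,0],"turn": [0,0,0],"gripper": -1},
  {"xyz": [0,0,0],"turn": [0,0,0],"gripper": -1},
  {"xyz": [0,0,0],"turn": [0,0,0],"gripper": -1},
  {"xyz": [0,0,0],"turn": [0,0,0],"gripper": -1},
])

```text
time_s: 25.12
position: [0.54, 0.2855, 0.2684]
tool_rot: [[-0.169, -0.986, 0.0], [-0.986, 0.169, 0.0], [-0.0, -0.0, -1.0]]
ft_force: [-0.5, -0.1, -5.5]
grip_width: 0.0125
```

```bash
python3 chk.py c3
```

```text
[0.54004792 0.28550241 0.26842331] [-0.53 -0.12 -5.54] [0.06 0.02 0.  ] [-1.e-04 -1.e-04 -1.e+00]
wrist red 28232 tilt [-0.0008  0.0001] z -0.1018
wrist brass 9888 tilt [ 0.0003 -0.0003] z -0.0569
side red 944 tilt [-0.0037 -0.0013] z -0.1009
side brass 367 tilt [-0.0033 -0.0013] z -0.0569
```

View pics/c3.png

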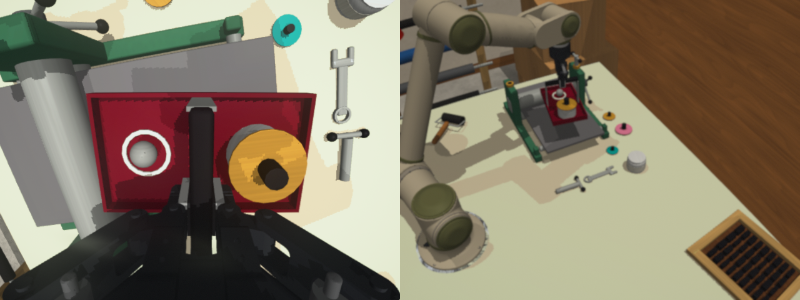

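The tray hangs level over the bed's free end, clear of the roller. The ball is in its ring at (145,153), the lid is on the cup, and the can, wrench and screw are where they were. Handing in.

```bash
python3 -c "
from h import *
print(order.close_job())"
```

```text
the job is handed in; nothing more can be done
None
```

I set the brass lid on the cup, lifted the tray by its handle and carried it level to the press. I handed the job in with the tray held still over the free end of the bed, at about 25 s of the 72 s allowed. The hand-in returned no verdict.

**Lid on the cup:** Before the lift, the lid's centre was within about 0.5 mm of the cup's and its tilt was below 0.001. The disc top was at about 49 mm once I took off a 1 mm depth bias.

**Final pose:** The gripper is about 6 mm from the middle of the free bed end, with the tray's underside about 91 mm above the bed. Tray and lid were level within 0.004 rad, and the ball was in its ring. No touching of the press shows in the picture. The can, wrench and screw looked unmoved by eye; I did not measure them.

**Disagreements:**
- **Camera offset:** The wrist and top cameras differed by about 2 mm in y. I got round this by measuring lid and cup with the same camera.
- **Weight reading:** The vertical force read -5.5 N at the end against -6.2 to -6.8 N earlier, which I took as noise because the picture and tilts had not changed.

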